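# Bedside lights out

### The job

Switch the bedside lights off for the night: on the black switch console, use a fingertip to push every round-knobbed lever that still leans to the front over past its middle, so that it snaps and lies towards the raised rail along the console's back. Leave the alarm's flat paddle switch as it is, do not pinch, hammer or force the levers, and leave the jar, plant and book standing where they are.

Things in the scene. Friction and masses are not known exactly. Their poses are not given: they have to be found in the camera images.
- console: Fixed black switch console, aluminium top plate, 110 x 340 x 45 mm (x, y, height). Origin: centre of its underside, on the table. Its +x axis points to its back edge, where a raised black rail (16 mm wide, top 60 mm above the table) runs the full length. Turned by up to 0.55 rad. Four switches stand on its centre line (x = 0), 75 mm apart, in any order; their levers swing in its x-z plane.
- bat_a_mount: Fixed mount of lever bat_a: a 44 x 40 x 6 mm black plate with a dark steel barrel along the console's y. Origin: centre of its underside, 45 mm above the table; same axes as the console. The lever's hinge axis (along y) lies 8 mm above the origin.
- bat_b_mount: Fixed mount of lever bat_b, the same as bat_a_mount.
- bat_c_mount: Fixed mount of lever bat_c, the same as bat_a_mount.
- paddle_mount: Fixed mount of the paddle, the same as bat_a_mount.
- bat_a_tip (a point): Centre of the 18 mm steel ball at the end of lever bat_a (8 mm thick rod, 50 mm from hinge axis to ball centre). Leaning either way the ball centre is 24 mm in front of or behind the hinge and 97 mm above the table; upright it is 103 mm above the table.
- bat_b_tip (a point): Centre of the ball of lever bat_b, the same as bat_a_tip.
- bat_c_tip (a point): Centre of the ball of lever bat_c, the same as bat_a_tip.
- paddle_tip (a point): Point on the flat steel paddle (30 mm wide, 5 mm thick, 59 mm from hinge to end) 50 mm from its hinge. The paddle must not be moved.
- bat_a (a joint): Angle of round-knobbed lever bat_a, rad: 0 = leaning 0.5 rad to the front (on), 0.5 = upright, 1.0 = leaning 0.5 rad to the back rail (off). An over-centre spring drives it to the nearer end: about 4 N at the ball moves it off an end, none at upright; past upright it snaps over by itself. At least two of the three bats start at 0, the third at 0 or 1.
- bat_b (a joint): Angle of lever bat_b, the same as joint bat_a.
- bat_c (a joint): Angle of lever bat_c, the same as joint bat_a.
- paddle (a joint): Angle of the alarm paddle, same meaning; it starts at either end and stays there.
- jar: Loose black jar, 72 mm diameter, 110 mm tall, beside one end of the console; origin at the centre of its underside. Leave alone.
- plant: Loose potted plant, black pot 68 mm wide, leaves to about 115 mm high and 85 mm across, beside the other end of the console; origin at the centre of its underside. Leave alone.
- book: Loose grey book lying flat behind the console, 105 x 160 x 24 mm; origin at the centre of its underside. Leave alone.

How it is judged (in metres and radians):
At the end, for the whole second after the job is handed in: All three round-knobbed levers rest at the back (joint above 0.9 rad), the paddle's tip is within 10 mm of its start, and jar, plant and book are within 20 mm of their starts (value of joint each of bat_a, bat_b, bat_c above 0.9 rad and velocity of joint each of bat_a, bat_b, bat_c below 0.1 rad/s and distance of paddle_tip from where it was at the start of the episode below 0.01 m and distance of each of jar, plant, book from where it was at the start of the episode below 0.02 m); the robot touches nothing.
It fails at once if the alarm paddle is swung (its tip moved over 15 mm) (distance of paddle_tip from where it was at the start of the episode above 0.015 m).
It fails at once if a lever is pinched or forced (over 25 N from the fingers) (contact force between the fingers and bat_a_mount above 25 N or contact force between the fingers and bat_b_mount above 25 N or contact force between the fingers and bat_c_mount above 25 N).
It fails at once if the jar, plant or book is lifted, carried, knocked over or shoved over 20 mm (distance of any of jar, plant, book from where it was at the start of the episode above 0.02 m or angle between any of jar, plant, book's own z axis and vertical above 0.35 rad).
It also fails if it takes over 48 s, if anything falls off the work surface, if the arm or the gripper's body presses on something with over 40 N, if the wrist force passes 120 N, or if a joint passes its speed limit or range.

### The arm

A 7-joint arm with a two-finger parallel gripper is mounted at the origin on the work surface. World frame = base frame: x ahead of the robot, y to its left, z up, the work surface at z = 0. Lengths are in mm, angles in rad, forces in N, time in s.
With the tool pointing down it reaches from about 400 to 925 mm from the base axis. Payload 4.1 kg.
Tool frame: the origin (TCP) lies at the very end of the fingers, on their centre line; the grasp point (between the pads) lies 19 mm behind it; z points along the fingers, y is the line along which they close (so a half turn about z gives the same grasp; the last joint's range is limited). The gripper opens to 85 mm and grips with 20 to 120 N. Pads are 22 mm wide; open, the fingers measure 114 mm over their backs; the gripper's body (76 mm by 85 mm) begins 54 mm behind the grasp point. The pads swing forward as they close: fully open they stand 13 mm farther back than shut.
Start: joints at [1.017, 0.398, 0.045, 1.537, -0.019, 1.207, -0.051], TCP at [285.574, -583.945, 231.347] pointing down, gripper open.
Joint ranges: [-2.82, 2.82], [-0.49, 2.23], [-1.37, 1.46], [0, 2.46], [-1.36, 4.5], [0.23, 2], [-2.94, 2.94]. Speed limits (rad/s): [2.57, 2.57, 3.14, 3.14, 3.14, 3.14, 3.14].

### API

Orientations are given as a unit quaternion [x, y, z, w].
In Python, from rig import bot gives the robot as it stands.
- The arm moves only by the tool arm_command, never from a script. Its argument "moves" is text: rows parted by semicolons, each of 7 numbers parted by spaces: the turn, a rotation vector about the tool's x, y, z each as a share of pi/2 rad, from -1 to 1, then the shift along the tool's x, y, z each as a share of 30 cm, from -1 to 1, then the closure, from -1 (fully open) to 1 (shut). In form: wx wy wz x y z grip; .... A call has 1 to 20 rows; each row is the pose to reach, as a shift and turn from the pose commanded when the call began, along the tool's axes at that moment; what a row does not reach only later rows make up. A row lasts 1/8 s, in which the tool goes at most 62.5 mm and 10.7 degrees, less where a joint would pass 70% of its speed; a pose out of reach is approached as far as the arm can. A call with a number of a shift or a turn outside -1 to 1 is refused whole. A call with a gripper value outside its range is refused whole. The fingers move at their own pace and stop on an object; "squeeze" is the grip in N (left out, the last holds). Time passes only in rows, so rows that repeat a pose let the fingers close. It gives the time, the measured TCP pose, the force, the opening and the grip force at its end, in the units of the state.
- bot.sense(): the state, without advancing time (a new reading comes with each control period).
- bot.camera(name): name is "scene" or "top" or "wrist"; returns a dict with "img" (480x640x3 uint8, blue, green, red), "fx", "fy", "cx", "cy" (pixels), "camera_from_world" (4x4, takes a point from world to camera coordinates). Camera axes: x right, y down, z forward; pixel columns grow to the right and rows downward; lengths in mm; the calibration is good to about 2 mm. A picture is of the moment at which its call begins. There is no depth.
- bot.finish_job(): hands the job in; it is judged then, once.
The state is a dict: "time": time; "joints": joint angles; "qvel": joint speeds; "joint_efforts": joint torques, N m; "tcp_pos": TCP position; "tcp_rot": TCP orientation; "ft_force": force on the tool from outside, world axes, zero at the start; "wrist_torque": the same for the moment, N m; "gripper_width": opening from 0.0 (shut) to 1.0 (fully open); "grasp_force": force on a finger pad.
Only numpy, scipy, OpenCV 4.12 (cv2) and the standard library are available. Lean on these libraries where they do the work, as an engineer would, in place of code of your own. Each camera call takes 0.05 s, during which the arm holds its last target. There are 200 camera calls.

## Working session

There is one attempt and no reset: what is moved stays moved. The work goes in short steps, Python scripts to look and compute and a tool call to move; the robot and the scene stay as the last step left them, time stands still between calls to the robot, and variables do not carry over. Pictures are saved under pics/ and viewed, at most 10 in all, crops included, and the job is handed in when it is done.

Besides the shell and the picture viewer there is one more tool, called after "Request:" as a command line: name --argument value ..., lists and objects as JSON in quotes. arm_command: Moves the arm, as the interface text tells. Shift numbers are shares of 30 cm and turn numbers shares of pi/2 rad, none past 1 either way. Its arguments: {"type":"object","properties":{"moves":{"type":"string"},"squeeze":{"type":"number"}},"required":["moves"]}

```bash
mkdir -p pics
python3 - <<'E'
from rig import bot
import cv2,numpy as np,pickle
d={}
for n in("top","scene"):
    c=bot.camera(n); d[n]=c; cv2.imwrite(f"pics/{n}0.png",c["img"]); print(n,c["fx"],c["cx"],c["cy"],np.round(c["camera_from_world"],3).tolist())
pickle.dump(d,open("c0.pkl","wb"))
s=bot.sense();print(s["time"],s["tcp_pos"],s["tcp_rot"])
E
```

```text
top 623.7277545006083 331.70397967524696 238.05280215914857 [[0.015, -1.0, 0.005, 23.605], [-0.992, -0.016, -0.125, 610.876], [0.125, -0.003, -0.992, 1322.531], [0.0, 0.0, 0.0, 1.0]]
scene 573.6434541847592 312.72198524865155 238.6446235364357 [[-0.562, 0.827, -0.014, 329.594], [0.675, 0.449, -0.586, -349.103], [-0.478, -0.339, -0.81, 1622.143], [0.0, 0.0, 0.0, 1.0]]
0.1 [ 285.30208919 -583.41657136  230.3395728 ] [ 9.74241802e-01  2.25504138e-01 -2.60382229e-04 -8.52354445e-04]
```

View pics/top0.png

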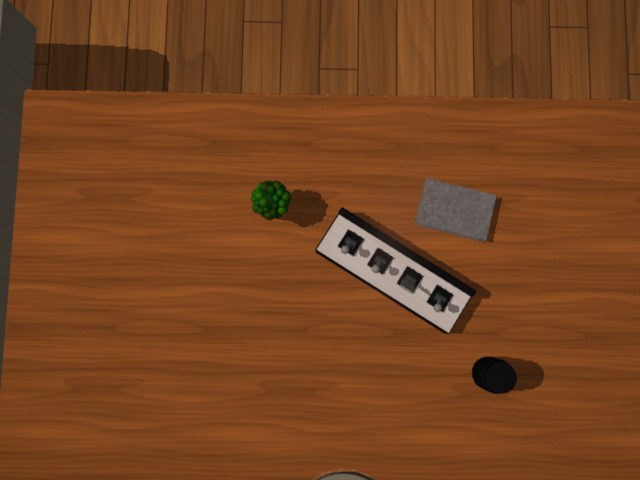

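View pics/scene0.png

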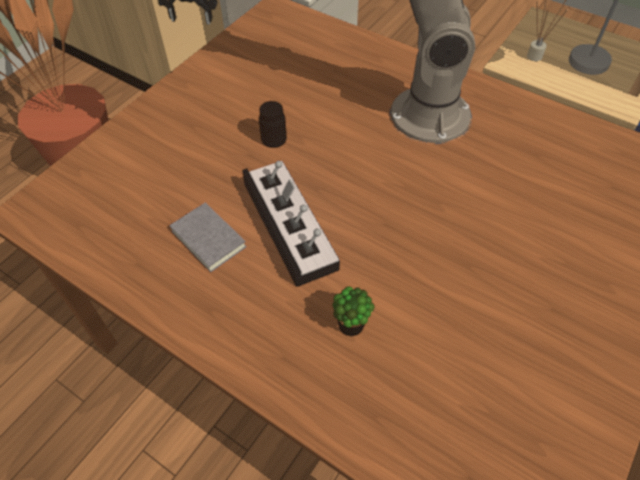

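The top picture shows the console from about (330,230) to (460,310), with its rail on the upper right. The plant is at (270,200), the book at (456,210) and the jar at (494,375). The balls appear near (346,249), (376,268) and (438,307), and the paddle near (410,280). I'll enlarge both.

Run:
```python
import cv2,pickle,numpy as np
d=pickle.load(open("c0.pkl","rb"))
a=d["top"]["img"][200:340,310:480]; cv2.imwrite("pics/tc.png",cv2.resize(a,None,fx=4,fy=4,interpolation=cv2.INTER_CUBIC))
a=d["scene"]["img"][155:290,235:345]; cv2.imwrite("pics/sc.png",cv2.resize(a,None,fx=4,fy=4,interpolation=cv2.INTER_CUBIC))
```

```text
(no output)
```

View pics/tc.png

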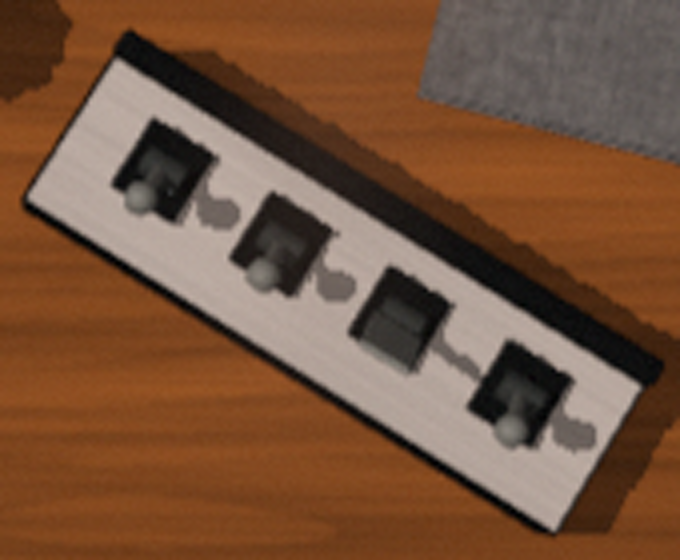

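View pics/sc.png

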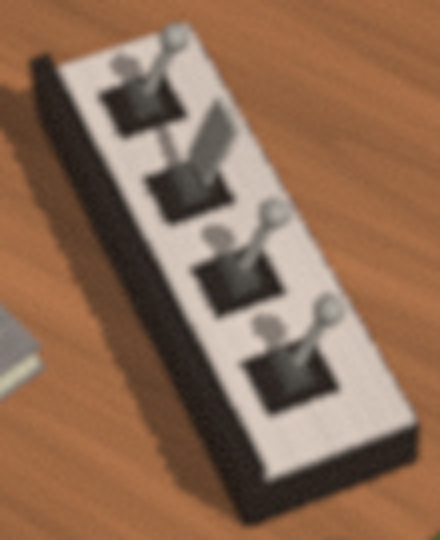

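In the crops, all three round bats lean to the front. The top-crop ball centres are (140,197), (263,274) and (511,430), and the paddle (also leaning front) is at about (390,335). The scene-crop balls are at (331,310), (275,213) and (174,38). Next I'll triangulate them.

```bash
cat > h.py <<'E'
import numpy as np,cv2
from scipy.spatial.transform import Rotation as R
def ray(c,p):
    T=c["camera_from_world"];v=np.array([(p[0]-c["cx"])/c["fx"],(p[1]-c["cy"])/c["fy"],1])
    return -T[:3,:3].T@T[:3,3],T[:3,:3].T@v
def onz(c,p,z):
    o,v=ray(c,p);return o+v*(z-o[2])/v[2]
def tri(a,b):
    (o,v),(p,w)=a,b; s=np.linalg.lstsq(np.c_[v,-w],p-o,rcond=None)[0]
    return (o+v*s[0]+p+w*s[1])/2, np.linalg.norm(o+v*s[0]-p-w*s[1])
E
python3 - <<'E'
from h import *
import pickle
d=pickle.load(open("c0.pkl","rb"));t,s=d["top"],d["scene"]
f=lambda p,o:((p[0]+.5)/4-.5+o[0],(p[1]+.5)/4-.5+o[1])
T=[f(p,(310,200)) for p in [(140,197),(263,274),(511,430)]]
S=[f(p,(235,155)) for p in [(331,310),(275,213),(174,38)]]
for a,b in zip(T,S):
    x,e=tri(ray(t,a),ray(s,b)); print(x.round(1),round(e,1),onz(t,a,97).round(1),onz(s,b,97).round(1))
print("plate corners z45 (front-left, front-right, backright z60 rail, backleft)")
for p,z in [((25,203),45),((555,532),45),((660,365),60),((128,33),60)]: print(onz(t,f(p,(310,200)),z).round(1))
print("mounts z51",[onz(t,f(p,(310,200)),51).round(1) for p in [(164,171),(281,245),(402,320),(522,393)]])
for n,p in dict(plant=(271,200),jar=(487,373),book=(456,210)).items(): print(n,onz(t,p,60).round())
E
```

```text
[579.4   7.4 102.1] 3.1 [580.7   5.9  97. ] [575.7   6.7  97. ]
[540.5 -56.8 102.5] 2.7 [541.6 -58.4  97. ] [536.3 -58.2  97. ]
[ 462.4 -184.7  101.8] 2.4 [ 463.1 -186.6   97. ] [ 458.4 -186.6   97. ]
plate corners z45 (front-left, front-right, backright z60 rail, backleft)
[582.2  66.9  45. ]
[ 410.3 -218.8   45. ]
[ 499.3 -272.5   60. ]
[673.7  12.6  60. ]
mounts z51 [array([600.1,  -8. ,  51. ]), array([561. , -71.4,  51. ]), array([ 521.6, -136.5,   51. ]), array([ 483.6, -200.6,   51. ])]
plant [689. 166.  60.]
jar [ 328. -296.   60.]
book [ 673. -235.   60.]
```

Request:
arm_command --moves "0 0 0.637 1 -1 0.1 1;0 0 0.637 1 -1 0.1 1;0 0 0.637 1 -1 0.1 1;0 0 0.637 1 -1 0.1 1;0 0 0.637 1 -1 0.1 1;0 0 0.637 1 -1 0.1 1;0 0 0.637 1 -1 0.1 1;0 0 0.637 1 -1 0.1 1;0 0 0.637 1 -1 0.1 1;0 0 0.637 1 -1 0.1 1;0 0 0.637 1 -1 0.1 1;0 0 0.637 1 -1 0.1 1" --squeeze 20

```text
time: 1.6
tcp_pos: [423.0, -183.5, 201.3]
tcp_rot: [0.963, -0.27, -0.0, 0.0]
ft_force: [-0.2, -0.3, 0.5]
gripper_width: -0.002
grasp_force: 0.0
```

```bash
cat >> h.py <<'E'
YAW=-0.545; CX=np.array([np.cos(YAW),np.sin(YAW),0]);CY=np.array([-np.sin(YAW),np.cos(YAW),0])
B=dict(a=[578,6.3,97],b=[539,-58.3,97],c=[461,-186.6,97])
def rel(s):
    r=R.from_quat(s["tcp_rot"]);M=r.as_matrix()
    print("t",s["time"],"tcp",s["tcp_pos"].round(1),"F",np.round(s["ft_force"],1),"w",s["gripper_width"],"toolx yaw",np.arctan2(M[1,0],M[0,0]).round(3),"z",M[:,2].round(3))
    for k,b in B.items():
        e=s["tcp_pos"]-b; print(k,"tcp rel ball in console x,y,z",(e@CX).round(1),(e@CY).round(1),e[2].round(1),"shift to 42 mm in front, share:",(M.T@(np.array(b)-42*CX+[0,0,-5]-s["tcp_pos"])/300).round(3))
E
python3 - <<'E'
from h import *
from rig import bot
rel(bot.sense())
E
```

```text
t 1.6 tcp [ 423.  -183.5  201.3] F [-0.2 -0.3  0.5] w -0.0024353914159089087 toolx yaw -0.548 z [-0. -0. -1.]
a tcp rel ball in console x,y,z -34.2 -242.7 104.3 shift to 42 mm in front, share: [-0.028 -0.809  0.364]
b tcp rel ball in console x,y,z -34.3 -167.2 104.3 shift to 42 mm in front, share: [-0.027 -0.557  0.364]
c tcp rel ball in console x,y,z -34.1 -17.1 104.3 shift to 42 mm in front, share: [-0.026 -0.057  0.364]
```

Request:
arm_command --moves "0 0 0 -0.04 -0.057 0.1 1;0 0 0 -0.04 -0.057 0.2 1;0 0 0 -0.04 -0.057 0.3 1;0 0 0 -0.04 -0.057 0.364 1;0 0 0 -0.04 -0.057 0.364 1;0 0 0 -0.04 -0.057 0.364 1"

```text
time: 2.35
tcp_pos: [422.5, -162.2, 92.8]
tcp_rot: [0.963, -0.27, 0.001, 0.0]
ft_force: [0.9, -0.6, -0.9]
gripper_width: -0.001
grasp_force: 0.0
```

Run:
```python
from h import *
from rig import bot
c=bot.camera("top");s=bot.camera("scene")["img"];w=bot.camera("wrist")["img"]
rel(bot.sense())
a=cv2.resize(c["img"][200:340,310:480],(400,330),interpolation=2);b=cv2.resize(s[130:290,225:345],(400,533),interpolation=2)
o=np.zeros((560,800,3),np.uint8);o[:330,:400]=a;o[:533,400:]=b;o[330:550,:293]=cv2.resize(w,(293,220));cv2.imwrite("pics/p1.png",o)
```

```text
t 2.5 tcp [ 422.7 -162.1   93.1] F [ 0.1 -0.5  0.2] w 0.003184331464476451 toolx yaw -0.546 z [ 0.002 -0.001 -1.   ]
a tcp rel ball in console x,y,z -45.5 -224.6 -3.9 shift to 42 mm in front, share: [ 0.011 -0.749  0.004]
b tcp rel ball in console x,y,z -45.6 -149.1 -3.9 shift to 42 mm in front, share: [ 0.012 -0.497  0.004]
c tcp rel ball in console x,y,z -45.4 1.1 -3.9 shift to 42 mm in front, share: [0.011 0.003 0.004]
```

View pics/p1.png

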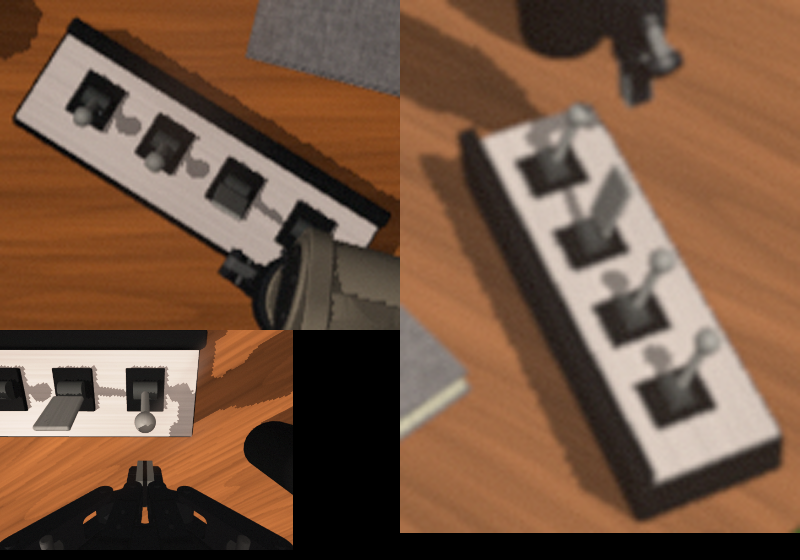

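The wrist view shows the shut fingertip at (145,470) in line with the ball at (145,422). I'll push slowly, then draw back.

Request:
arm_command --moves "0 0 0 0.03 0.003 0 1;0 0 0 0.06 0.003 0 1;0 0 0 0.075 0.003 0 1;0 0 0 0.09 0.003 0 1;0 0 0 0.105 0.003 0 1;0 0 0 0.12 0.003 0 1;0 0 0 0.135 0.003 0 1;0 0 0 0.15 0.003 0 1;0 0 0 0.165 0.003 0 1;0 0 0 0.18 0.003 0 1;0 0 0 0.19 0.003 0 1;0 0 0 0.19 0.003 0 1;0 0 0 0.1 0.003 0 1;0 0 0 0 0.003 0 1;0 0 0 0 0.003 0 1"

```text
time: 4.38
tcp_pos: [419.3, -161.6, 91.8]
tcp_rot: [0.963, -0.269, -0.001, 0.0]
ft_force: [0.1, -0.5, -0.7]
gripper_width: -0.002
grasp_force: 0.0
```

Run:
```python
from h import *
from rig import bot
s=bot.camera("scene")["img"];w=bot.camera("wrist")["img"]
rel(bot.sense())
b=cv2.resize(s[130:290,225:345],(300,400),interpolation=2)
o=np.zeros((400,800,3),np.uint8);o[:,500:]=b;o[:375,:500]=cv2.resize(w,(500,375));cv2.imwrite("pics/p2.png",o)
```

```text
t 4.475 tcp [ 422.1 -162.8   92.4] F [ 0.  -0.6 -0.2] w -6.159892136398778e-05 toolx yaw -0.546 z [ 0.001 -0.001 -1.   ]
a tcp rel ball in console x,y,z -45.7 -225.5 -4.6 shift to 42 mm in front, share: [ 0.012 -0.752  0.002]
b tcp rel ball in console x,y,z -45.8 -150.0 -4.6 shift to 42 mm in front, share: [ 0.012 -0.5    0.002]
c tcp rel ball in console x,y,z -45.6 0.1 -4.6 shift to 42 mm in front, share: [0.012 0.    0.001]
```

View pics/p2.png

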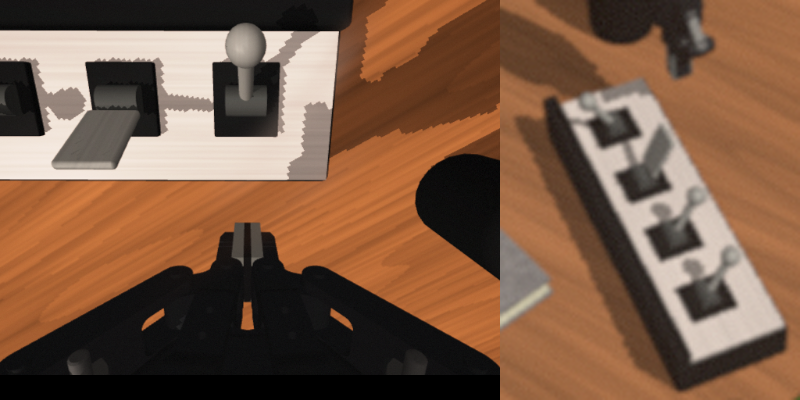

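The first bat now lies to the rear, with its ball at (245,45) in the wrist view. The paddle is unmoved. Next I'll lift, cross to the second bat, and push it the same way.

Request:
arm_command --moves "0 0 0 -0.03 0 -0.15 1;0 0 0 -0.03 -0.17 -0.25 1;0 0 0 -0.03 -0.34 -0.25 1;0 0 0 -0.03 -0.5 -0.2 1;0 0 0 0 -0.5 -0.1 1;0 0 0 0 -0.5 0 1;0 0 0 0 -0.5 0 1;0 0 0 0 -0.5 0 1"

```text
time: 5.48
tcp_pos: [500.5, -34.5, 93.1]
tcp_rot: [0.963, -0.27, 0.001, -0.0]
ft_force: [0.8, 0.3, 0.3]
gripper_width: -0.002
grasp_force: 0.0
```

Run:
```python
from h import *
from rig import bot
w=bot.camera("wrist")["img"]
rel(bot.sense())
cv2.imwrite("pics/p3.png",w)
```

```text
t 5.525 tcp [500.7 -34.6  93.4] F [ 0.1 -0.6  0.6] w -0.0002521436665745275 toolx yaw -0.546 z [ 0.003 -0.    -1.   ]
a tcp rel ball in console x,y,z -44.9 -75.0 -3.6 shift to 42 mm in front, share: [ 0.009 -0.25   0.005]
b tcp rel ball in console x,y,z -45.0 0.5 -3.6 shift to 42 mm in front, share: [0.01  0.002 0.005]
c tcp rel ball in console x,y,z -44.8 150.6 -3.6 shift to 42 mm in front, share: [0.01  0.502 0.004]
```

View pics/p3.png

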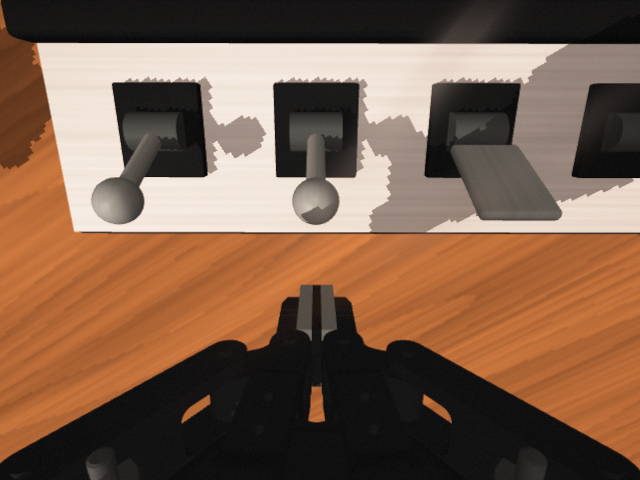

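The wrist view shows the fingertip (317,290) in line with ball b (316,200), and the paddle well clear at (505,180). I'll repeat the push, then go on to bat a, 75 mm further along.

Request:
arm_command --moves "0 0 0 0.03 0 0 1;0 0 0 0.06 0 0 1;0 0 0 0.075 0 0 1;0 0 0 0.09 0 0 1;0 0 0 0.105 0 0 1;0 0 0 0.12 0 0 1;0 0 0 0.135 0 0 1;0 0 0 0.15 0 0 1;0 0 0 0.165 0 0 1;0 0 0 0.18 0 0 1;0 0 0 0.19 0 0 1;0 0 0 0.19 0 0 1;0 0 0 0.1 0 0 1;0 0 0 0 0 0 1;0 0 0 0 -0.125 0 1;0 0 0 0 -0.25 0 1;0 0 0 0 -0.25 0 1;0 0 0 0 -0.25 0 1"

```text
time: 7.78
tcp_pos: [537.7, 29.1, 91.9]
tcp_rot: [0.963, -0.27, -0.0, 0.0]
ft_force: [0.6, -0.2, -0.1]
gripper_width: -0.001
grasp_force: 0.0
```

Run:
```python
from h import *
from rig import bot
w=bot.camera("wrist")["img"]
rel(bot.sense())
cv2.imwrite("pics/p4.png",w)
```

```text
t 7.825 tcp [537.6  28.6  91.8] F [ 0.1 -0.9 -1.1] w 0.0007203741665231457 toolx yaw -0.547 z [-0.001 -0.001 -1.   ]
a tcp rel ball in console x,y,z -46.1 -1.9 -5.2 shift to 42 mm in front, share: [ 0.014 -0.006 -0.001]
b tcp rel ball in console x,y,z -46.3 73.5 -5.2 shift to 42 mm in front, share: [ 0.015  0.245 -0.   ]
c tcp rel ball in console x,y,z -46.1 223.7 -5.2 shift to 42 mm in front, share: [0.015 0.746 0.   ]
```

View pics/p4.png

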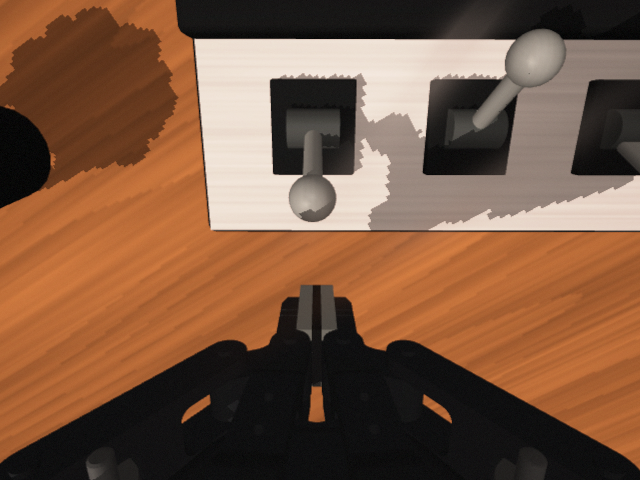

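Bat b has flipped, with its ball at (535,57). Ball a at (312,198) sits about 1.5 mm left of the fingertip at (317,290). I'll make that small correction, push, then retract and lift away.

Request:
arm_command --moves "0 0 0 0.03 -0.005 0 1;0 0 0 0.06 -0.005 0 1;0 0 0 0.075 -0.005 0 1;0 0 0 0.09 -0.005 0 1;0 0 0 0.105 -0.005 0 1;0 0 0 0.12 -0.005 0 1;0 0 0 0.135 -0.005 0 1;0 0 0 0.15 -0.005 0 1;0 0 0 0.165 -0.005 0 1;0 0 0 0.18 -0.005 0 1;0 0 0 0.19 -0.005 0 1;0 0 0 0.19 -0.005 0 1;0 0 0 0.1 -0.005 0 1;0 0 0 0 -0.005 0 1;0 0 0 -0.1 0 -0.15 1;0 0 0 -0.2 0 -0.3 1;0 0 0 -0.25 0 -0.4 1;0 0 0 -0.25 0 -0.4 1;0 0 0 -0.25 0 -0.4 1"

```text
time: 10.2
tcp_pos: [473.9, 68.2, 211.4]
tcp_rot: [0.963, -0.27, -0.0, 0.0]
ft_force: [-0.5, -0.2, -0.2]
gripper_width: 0.002
grasp_force: 0.0
```

Run:
```python
from h import *
from rig import bot
s=bot.camera("scene")["img"];w=bot.camera("wrist")["img"]
rel(bot.sense())
o=np.zeros((480,800,3),np.uint8);o[:,:480]=cv2.resize(s[95:345,160:410],(480,480),interpolation=2);o[:240,480:]=cv2.resize(w,(320,240));cv2.imwrite("pics/p5.png",o)
```

```text
t 10.3 tcp [473.6  68.  210.7] F [0.6 0.5 0.4] w -0.003293796430976311 toolx yaw -0.547 z [-0.002 -0.001 -1.   ]
a tcp rel ball in console x,y,z -121.2 -1.4 113.7 shift to 42 mm in front, share: [ 0.265 -0.006  0.395]
b tcp rel ball in console x,y,z -121.4 74.1 113.7 shift to 42 mm in front, share: [0.266 0.246 0.396]
c tcp rel ball in console x,y,z -121.2 224.3 113.7 shift to 42 mm in front, share: [0.266 0.746 0.396]
```

View pics/p5.png

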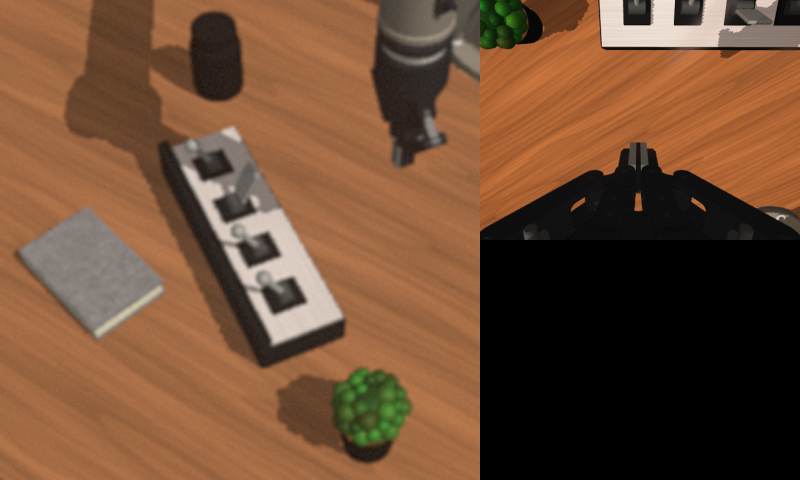

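All three bats now lie to the rail, with balls at (193,145), (239,232) and (265,279). The paddle still leans to the front, the other objects are in place, and the arm is clear.

```bash
python3 -c "
from rig import bot
print(bot.finish_job())"
```

```text
the job is handed in; nothing more can be done
None
```

I pushed all three round-knobbed levers over to the back rail and handed the job in at about 10 s; the paddle, jar, plant and book look unmoved in the last picture, but no verdict came back.

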